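# Close the gap in the tub rail and log it on the hold timer

## Robot

A 7-joint arm with a two-finger parallel gripper is mounted at the origin on the work surface. World frame = base frame: x ahead of the robot, y to its left, z up, the work surface at z = 0. Lengths are in m, angles in rad, forces in N, time in s.
With the tool pointing down it reaches from about 0.4 to 0.9 m from the base axis. Payload 5.6 kg.
Tool frame: the origin (TCP) lies midway between the tips of the shut fingers; the grasp point (between the pads) lies 19 mm behind it; z points along the fingers, y is the line along which they close (so a half turn about z gives the same grasp; the last joint's range is limited). The gripper opens to 92 mm and grips with 3 to 60 N. Pads are 20 mm wide; open, the fingers measure 128 mm over their backs; the gripper's body (75 mm by 189 mm) begins 69 mm behind the grasp point.
Start: joints at [-1.281, 0.468, -0.012, 1.603, 0.006, 1.071, -0.056], TCP at [0.212, 0.614, 0.176] pointing down, gripper open.
Joint ranges: [-2.53, 2.53], [-0.31, 2.02], [-1.57, 1.55], [0.28, 2.44], [-1.29, 4.43], [0.15, 1.84], [-2.92, 2.92]. Speed limits (rad/s): [2.57, 2.57, 3.14, 3.14, 3.14, 3.14, 3.14].

## Interface

Orientations are given as a 3x3 rotation matrix whose columns are the frame's x, y, z axes.
In Python, from station import env, effector, solver, viewer, workorder, search_frame, tip_of gives the robot as it stands. Calls block until the motion is done:
- env.reach(position, orientation): joint-space move of the TCP to a pose.
- env.movel(position, frame=None, rate=0.15): straight line of the TCP; frame=None keeps the orientation; rate is the mean speed in m/s.
- env.goto_joints(angles): joint-space move.
- effector.release() and effector.grasp(squeeze=None): open the fingers fully, or close them until they stop; squeeze is the grip in N (None keeps the last).
- env.pause(seconds).
- solver.inverse_kinematics(position, orientation): joint angles nearest the present ones, or None.
- env.sense(): the state.
- viewer.read_camera(name): name is "scene" or "top" or "wrist"; returns (picture, depth): 420x560x3 uint8, red, green, blue; 420x560 float32, m along the optical axis (not along the pixel's ray), 0 where there is no reading.
- viewer.camera_info(name): a dict with "intrinsics" (3x3 intrinsics, pixels), "eye" and "rotation" of the camera in the world; the wrist camera has in their place "T_tool_cam" (4x4, takes a point from camera to tool coordinates, whose origin is the TCP and whose axes are the flange's). Camera axes: x right, y up, looking along -z (the intrinsics and any distortion apply to the point x, -y, -z); pixel columns grow to the right and rows downward; lengths in m; the calibration is good to about 2 mm. A picture is of the moment at which its call begins: read the wrist's pose just before it. camera_info takes no time and is no camera call.
A pose or a line that the arm cannot do raises env.PlanningError and nothing moves.
- workorder.finish_job(): hands the job in; it is judged then, once.
Trained networks look in the newest picture that a camera, given by its name, has taken for a name from the list of things; names that differ only in an ending like _2 or _b are one class to them, and where a whole thing is asked for, a point or a joint stands for the part that bears it (a point fixed in the world has none). Each returns a list of dicts, best first, with "score" (0 to 1); they miss things now and then, are a little off and sometimes report something else, mostly with a low value. They report only what shows in the picture. A call takes as long as a camera call. They do not tell look-alikes from the thing itself.
- search_frame(camera, name): "at" ([x, y, z] in m, in world coordinates, good to about 4 mm: the middle of the surface that is visible of it).
- tip_of(camera, name): "at" ([x, y, z] in m, in world coordinates, good to about 4 mm: a listed point, or the origin of a listed thing).
The state is a dict: "t": time; "joint_positions": joint angles; "joint_velocities": joint speeds; "tau": joint torques, N m; "ee_pos": TCP position; "tcp_rot": TCP orientation; "wrist_force": force on the tool from outside, world axes, zero at the start; "moment": the same for the moment, N m; "gripper_width": finger opening in m; "grasp_force": force on a finger pad.
Only numpy, scipy, OpenCV 4.12 (cv2) and the standard library are available. Lean on these libraries where they do the work, as an engineer would, in place of code of your own. Each camera call takes 0.05 s, during which the arm holds its last target. There are 200 camera calls.

## Task

Take the small lidded tub out of the grey two-bay carrier and stand it upright in the steel rail, then slide it along until it is butted flush against the row of tubs already there, with no gap left, and let go. Then, on the hold timer, press the middle key fully down and let it up, and after that the large key, one key at a time. Set the tub down rather than dropping it, leave the third key alone, and leave everything else where it stands.

Things in the scene. Friction and masses are not known exactly. Their poses are not given: they have to be found in the camera images.
- tub: the loose tub: light-grey box with flat dark-blue lid, 46 (its x) x 64 (its y) x 60 mm high, 0.15-0.28 kg; origin at the centre of its underside. Starts in one of the carrier's bays, whose walls shield its y faces; in the rail its x faces are shielded: put it down in between and take it again the other way. The table around x 0.43, y 0 is free (85 mm all round)
- carrier: fixed grey carrier, 60 (x) x 155 (y) mm, two bays at y +-37.5 mm, each 70 mm wide (y), one with the tub, one with a round jar; floor 4 mm thick; the bay walls (facing y) are 64 mm high, level with the lid; the x ends are open but for lips 3 mm thick, 12 mm high; stands left or right on the table; origin at the centre of its underside
- rail: fixed open-topped stainless-steel trough, long along its y: inside 54 mm wide (x) and 320 mm long (y), floor 4 mm thick, walls 3 mm thick and 64 mm high, level with the tops of the tubs in it; origin at the centre of its underside. The row of two tubs stands at its +y end; the rest is empty
- row_tub: the nearer tub of the row in the rail, same make and size as the loose tub (46 x 64 x 60 mm), its y along the rail; origin at the centre of its underside. Its -y face is the one to butt against (the loose tub ends with its centre 64 mm from this one, on its -y side, either way round)
- end_tub: the other tub of the row, same make, on row_tub's +y side, close to the rail's +y end wall (about 1 mm of play)
- key_mid_top (a point): centre of the top face of the middle key (small, 20 mm across) of the hold timer, a fixed flat grey box 85 x 150 x 24 mm on the table, on the other half of the table from the carrier; its three white round spring keys stand in a row on its top, pressed straight down
- key_big_top (a point): centre of the top face of the large key (34 mm across), at one end of the row of keys, 52 mm from the middle key
- key_end_top (a point): centre of the top face of the third key (small, 20 mm across) at the other end of the row, 40 mm from the middle key; not to be pressed
- key_mid (a joint): travel of the middle key: 0 up, 0.006 m fully down (spring, about 4 N when fully down)
- key_big (a joint): travel of the large key: same values and spring
- key_end (a joint): travel of the third key: same values and spring
- jar: bystander: round jar 48 mm across, 52 mm high, in the carrier's other bay; origin under its centre
- squeeze: bystander: upright bottle 54 mm across, 160 mm high; origin under its centre
- cup: bystander: small white cup 56 mm across, 45 mm high; origin under its centre
- spare_lid: bystander: loose flat lid 46 x 64 x 11 mm lying on the table; origin under its centre
There are look-alikes about, which are no part of the job. What is shaped like the part that bears key_mid_top but orange is not meant.

How it is judged:
On the way, in this order (a step that is already met when the one before it is completed fails the run):
1. the tub stands in the rail, flush against the row, released (y of tub in the frame of row_tub between -0.0675 and -0.06 m and x of tub in the frame of row_tub between -0.01 and 0.01 m and z of tub in the frame of rail below 0.008 m and angle between tub's own z axis and vertical below 0.06 rad and contact force between tub and the fingers below 0.1 N and linear speed of tub below 0.01 m/s), for 0.2 s.
2. the middle key is pressed down, the large one up (value of joint key_mid above 0.004 m and value of joint key_big below 0.0015 m), for 0.02 s.
3. then the large key is pressed down, the middle one up (value of joint key_big above 0.004 m and value of joint key_mid below 0.0015 m), for 0.02 s.
At the end, for the whole second after the job is handed in: Tub upright (0.06 rad) on the rail floor (4 mm), at rest, centre 60-67.5 mm from row_tub along the rail (gap under 3.5 mm) and within 10 mm across; row_tub and end_tub within 12 mm of their start; middle and large keys up (under 1.5 mm) (y of tub in the frame of row_tub between -0.0675 and -0.06 m and x of tub in the frame of row_tub between -0.01 and 0.01 m and z of tub in the frame of rail below 0.008 m and angle between tub's own z axis and vertical below 0.06 rad and linear speed of tub below 0.01 m/s and distance of each of row_tub, end_tub from where it was at the start of the episode below 0.012 m and value of joint each of key_mid, key_big below 0.0015 m); the robot touches nothing.
It fails at once if the tub is dropped or thrown (faster than 0.5 m/s while out of the fingers) (linear speed of tub above 0.5 m/s and contact force between tub and the fingers below 0.1 N).
It fails at once if the third key is pressed (over 3 mm) (value of joint key_end above 0.003 m).
It fails at once if a tub of the row is lifted or shifted by over 20 mm (distance of any of row_tub, end_tub from where it was at the start of the episode above 0.02 m).
It fails at once if a bystander is moved by over 30 mm (distance of any of jar, squeeze, cup, spare_lid from where it was at the start of the episode above 0.03 m).
It also fails if it takes over 67 s, if anything falls off the work surface, if the arm or the gripper's body presses on something with over 40 N, if the wrist force passes 120 N, or if a joint passes its speed limit or range.

## Working session

There is one attempt and no reset: what is moved stays moved. The work goes in short steps, each a Python script; the robot and the scene stay as the last script left them, time stands still between calls to the robot, and variables do not carry over. Pictures are saved under pics/ and viewed, at most 10 in all, crops included, and the job is handed in when it is done.

```bash
mkdir -p pics; ls
python3 - <<'E'
from station import env, effector, solver, viewer, search_frame, tip_of
import cv2, numpy as np
ims=[]
for c in ("scene","top"):
    p,d=viewer.read_camera(c); cv2.imwrite(f"pics/{c}0.png",p[:,:,::-1]); np.save(f"pics/{c}0.npy",d)
    for n in ["tub","carrier","rail","row_tub","end_tub","key_mid_top","key_big_top","key_end_top","jar","squeeze","cup","spare_lid"]:
        print(c,n,[(np.round(r["at"],3).tolist(),round(r["score"],2)) for r in tip_of(c,n)[:4]])
print(env.sense()["t"])
for c in ("scene","top"): print(viewer.camera_info(c))
E
```

```text
pics
scene tub [([0.466, 0.321, 0.003], 0.92), ([0.449, -0.266, 0.05], 0.73)]
scene carrier [([0.458, 0.288, -0.001], 0.74), ([0.615, -0.35, -0.0], 0.73)]
scene rail [([0.616, -0.031, 0.001], 0.65)]
scene row_tub [([0.62, 0.03, 0.003], 0.84)]
scene end_tub []
scene key_mid_top [([0.445, -0.27, 0.047], 0.63), ([0.271, -0.274, 0.044], 0.36)]
scene key_big_top [([0.436, -0.321, 0.042], 0.45), ([0.279, -0.33, 0.045], 0.42)]
scene key_end_top [([0.452, -0.231, 0.047], 0.59), ([0.266, -0.238, 0.046], 0.45)]
scene jar [([0.446, 0.248, 0.004], 0.8)]
scene squeeze [([0.74, -0.285, -0.001], 0.6)]
scene cup [([0.615, -0.349, 0.001], 0.88)]
scene spare_lid [([0.701, 0.341, -0.002], 0.91)]
top tub [([0.469, 0.319, 0.002], 0.78), ([0.444, -0.267, 0.048], 0.7)]
top carrier [([0.46, 0.283, -0.0], 0.59)]
top rail [([0.617, -0.035, -0.003], 0.68), ([0.442, -0.318, 0.046], 0.29)]
top row_tub [([0.621, 0.027, 0.001], 0.74)]
top end_tub [([0.622, 0.093, 0.006], 0.71)]
top key_mid_top [([0.444, -0.268, 0.049], 0.49), ([0.268, -0.283, 0.046], 0.39)]
top key_big_top [([0.277, -0.329, 0.047], 0.4)]
top key_e
[... 372 characters left out ...]

       [  0.        , 448.31119289, 209.49100265],
       [  0.        ,   0.        ,   1.        ]]), 'eye': array([ 1.10127168, -0.1295221 ,  0.84919486]), 'rotation': array([[ 0.20012111, -0.78078984,  0.59187732],
       [ 0.97974072,  0.15471084, -0.12717186],
       [ 0.00772466,  0.60533608,  0.79593251]])}
{'intrinsics': array([[487.01762424,   0.        , 276.19908341],
       [  0.        , 487.01762424, 206.91001827],
       [  0.        ,   0.        ,   1.        ]]), 'eye': array([ 0.39038076, -0.02042194,  1.43747434]), 'rotation': array([[ 0.00588327,  0.9966597 , -0.08145444],
       [-0.99997808,  0.00561628, -0.00350652],
       [-0.00303733,  0.08147329,  0.9966709 ]])}
```

View picture.

View pics/top0.png

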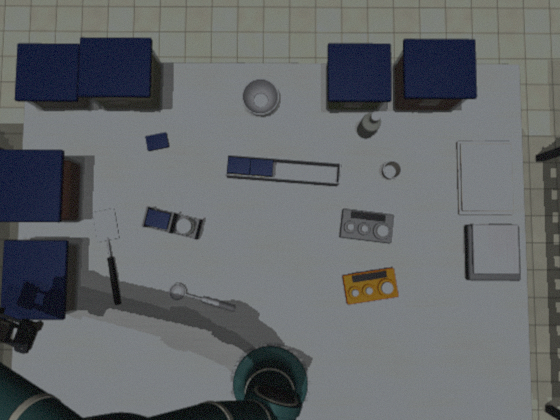

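View pics/scene0.png

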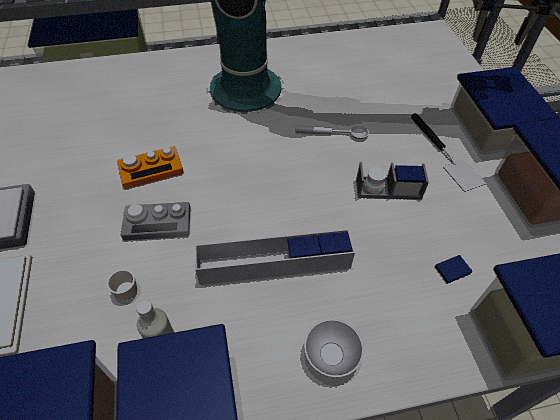

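The networks agree with the pictures (top view): tub (158,217) in the carrier (173,222), rail (283,170) with the row at (262,167)/(238,164). There are two timers, grey at (367,226) and orange at (370,285). Grey is the one described, since orange is ruled out. I'll confirm it in a crop and fit the outlines.

```bash
cat > h.py <<'E'
from station import env, effector, solver, viewer, workorder, search_frame, tip_of
import cv2, numpy as np
def cam(c, s=None):
    i=viewer.camera_info(c); K=i["intrinsics"]
    if "T_tool_cam" in i:
        T=np.eye(4); T[:3,:3]=s["tcp_rot"]; T[:3,3]=s["ee_pos"]; T=T@i["T_tool_cam"]; return K,T[:3,:3],T[:3,3]
    return K,i["rotation"],i["eye"]
def cloud(d,K,R,e):
    v,u=np.indices(d.shape); p=np.stack([(u-K[0,2])/K[0,0]*d,-(v-K[1,2])/K[1,1]*d,-d],-1)@R.T+e
    p[d==0]=np.nan; return p
def plane(uv,z,K,R,e):
    uv=np.atleast_2d(uv).astype(float)
    r=np.c_[(uv[:,0]-K[0,2])/K[0,0],-(uv[:,1]-K[1,2])/K[1,1],-np.ones(len(uv))]@R.T
    return e+r*((z-e[2])/r[:,2])[:,None]
def rects(mask,z,K,R,e,amin=60):
    out=[]
    cs,_=cv2.findContours(mask.astype(np.uint8),cv2.RETR_EXTERNAL,cv2.CHAIN_APPROX_NONE)
    for c in cs:
        if cv2.contourArea(c)<amin: continue
        w=plane(c[:,0],z,K,R,e)[:,:2]
        m=c[:,0].mean(0)
        b=cv2.boxPoints(cv2.minAreaRect((w*1000).astype(np.float32)))/1000
        a,bb=b[1]-b[0],b[2]-b[1]
        if np.linalg.norm(a)<np.linalg.norm(bb): a,bb=bb,a
        y=np.arctan2(a[1],a[0])%np.pi
        out.append((m.round(),b.mean(0).round(4),np.linalg.norm(a).round(4),np.linalg.norm(bb).round(4),np.degrees(y).round(1)))
    return out
def blue(p):
    q=p.astype(int); return (q[...,2]>q[...,0]+25)&(q[...,2]>q[...,1]+20)
E
python3 - <<'E'
from h import *
p=cv2.imread("pics/top0.png")[:,:,::-1]; d=np.load("pics/top0.npy"); C=cam("top"); P=cloud(d,*C)
for r in rects(blue(p),0.064,*C): print(*r)
ok=(P[...,2]>0.02)&(P[...,2]<0.085)&(P[...,0]>.2)&(P[...,0]<.75)&(abs(P[...,1])<.42)
for r in rects(ok,0.06,*C): print("h",*r)
g=(P[...,2]>0.015)&ok&(P[...,1]<-.2)
for r in rects(g,0.024,*C): print("timer",*r)
for y in range(205,245,4): print(" ".join("%3d"%(1000*P[y,x,2]) for x in range(338,398,3)))
print(viewer.camera_info("wrist"))
cv2.imwrite("pics/crop1.png",cv2.resize(p[190:310,325:415,::-1].copy(),None,fx=5,fy=5,interpolation=cv2.INTER_CUBIC))
E
```

```text
[ 29. 285.] [0.2956 0.6631] 0.2137 0.1761 0.3
[157. 219.] [0.467  0.3202] 0.0607 0.0428 77.5
[250. 166.] [0.6194 0.0606] 0.1249 0.043 85.9
[ 30. 185.] [0.5618 0.6866] 0.2006 0.1772 0.3
[156. 141.] [0.6895 0.3283] 0.0572 0.0394 101.8
[359.  72.] [ 0.896  -0.2526] 0.1796 0.1664 90.3
[439.  69.] [ 0.9076 -0.4851] 0.2051 0.1695 90.3
[83. 70.] [0.9013 0.5465] 0.3866 0.1847 90.4
h [370. 285.] [ 0.2844 -0.2806] 0.1459 0.0827 99.2
h [191. 227.] [0.4417 0.231 ] 0.068 0.0566 90.3
h [367. 225.] [ 0.4525 -0.2718] 0.1457 0.0825 83.4
h [159. 219.] [0.4663 0.316 ] 0.0899 0.0589 76.9
h [392. 169.] [ 0.6134 -0.344 ] 0.0545 0.0519 90.3
h [283. 169.] [ 0.6113 -0.0341] 0.3268 0.0664 85.9
h [365. 130.] [ 0.7244 -0.2683] 0.0505 0.0333 54.0
timer [370. 285.] [ 0.2817 -0.2874] 0.1497 0.0848 99.2
timer [367. 225.] [ 0.4541 -0.2784] 0.1495 0.0846 83.4
timer [392. 169.] [ 0.6192 -0.3525] 0.0559 0.0532 90.3
timer [365. 130.] [ 0.7332 -0.2748] 0.0518 0.0342 54.0
 -4  -1  -4  -1  -1   4   0   0   5  -2  -3   3  -6  -3  -6  -3   4   3   0   0Traceback (most recent call last):
  File "<stdin>", line 8, in <module>
  File "<stdin>", line 8, in <genexpr>
ValueError: cannot convert float NaN to integer
```

```bash
cat >> h.py <<'E'
def down(yaw):
    "tool pointing down, fingers closing along the heading yaw (rad)"
    y=np.array([np.cos(yaw),np.sin(yaw),0]); z=np.array([0,0,-1.]); return np.c_[np.cross(y,z),y,z]
def best(pos,yaw):
    q0=np.array(env.sense()["joint_positions"]); c=[]
    for k in (0,np.pi):
        q=solver.inverse_kinematics(np.array(pos,float),down(yaw+k))
        if q is not None: c.append((max(abs(np.array(q)-q0)),k))
    return down(yaw+min(c)[1])
def say(*a):
    s=env.sense(); print(*a,"t",round(s["t"],2),"p",np.round(s["ee_pos"],4),"F",np.round(s["wrist_force"],1),"w",round(s["gripper_width"],4),"g",round(float(np.max(s["grasp_force"])),1)); return s
E
python3 - <<'E'
from h import *
p=cv2.imread("pics/top0.png")[:,:,::-1]; d=np.load("pics/top0.npy"); C=cam("top"); P=cloud(d,*C)
Z=np.nan_to_num(P[...,2])
for y in range(207,245,4): print(" ".join("%3d"%(1000*Z[y,x]) for x in range(338,398,3)))
print(viewer.camera_info("wrist"), env.sense()["tcp_rot"])
cv2.imwrite("pics/crop1.png",cv2.resize(p[190:310,325:415,::-1].copy(),None,fx=5,fy=5,interpolation=cv2.INTER_CUBIC))
for n,pos,y in [("c",(.467,.32,.2),-12.5),("t",(.43,0,.2),0),("t2",(.43,0,.2),90),("r",(.61,-.08,.2),86),("k",(.445,-.27,.2),-7)]:
    for k in (0,180):
        q=solver.inverse_kinematics(np.array(pos),down(np.radians(y+k))); print(n,k,None if q is None else np.round(q,2))
E
```

```text
0  -4  -1  -4   1  -3  -4   4   5   0  -2   0   0   1  -1   4   5   0   0  -2
 -3  -1  23  25  20  27  22  25  25  19  21   1  -2   1   0   2   4  -4   1   0
  2   5  22  24  25  23  26  26  23  21  21  28  27  31  26  29  20  20  25   1
  0  12  23  23  27  26  18  24  27  27  21  26  28  32  24  28  27  27  23   3
 -4  17  21  37  50  36  21  25  37  37  26  21  23  40  37  37  34  23  26  -5
 -3  17  31  40  44  45  40  39  43  42  39  31  32  35  43  49  45  39  23   0
  2  21  27   0  35  30  25  36  38  42  40  21  36  46  51  42  48  38  20   1
  3  32  20  22  21  26  25  22  20  22  20  26  21  35  47  55  36  40  -2   0
  1   4   1   0   0   6   4  10  25  18  27  27  26  29  30  27  22  27   4   1
  0  -2   5  -4   0   4   1   0  -3   8   0   0   3   6  -4  -1   1   2   6  -1
{'intrinsics': array([[336.46761639,   0.        , 274.84496192],
       [  0.        , 336.46761639, 208.33758901],
       [  0.        ,   0.        ,   1.        ]]), 'T_tool_cam': array([[-9.71845698e-04,  9.65011988e-01,  2.62203964e-01,
         7.44612630e-02],
       [ 9.99999521e-01,  9.06902
[... 169 characters left out ...]
0000e+00,  0.00000000e+00,
         1.00000000e+00]])} [[-9.45108790e-01  3.26755833e-01  2.45040693e-05]
 [ 3.26755832e-01  9.45108790e-01 -2.70033231e-05]
 [-3.19825046e-05 -1.75142305e-05 -9.99999999e-01]]
c 0 [-0.99  0.31  0.4   1.81 -0.14  1.05 -0.75]
c 180 [-0.51  0.31 -0.19  1.78  0.07  1.06  2.21]
t 0 [-0.72  0.04  0.67  2.12 -0.03  0.99 -0.03]
t 180 [ 1.06  0.29 -1.27  2.03  0.32  1.05  2.78]
t2 0 [-0.59  0.04  0.53  2.11 -0.03  0.99  1.53]
t2 180 [-0.85  0.04  0.81  2.12 -0.03  0.99 -1.6 ]
r 0 [-0.38  0.42  0.61  1.7  -0.27  1.1   1.81]
r 180 [-0.61  0.52  0.96  1.71 -0.46  1.15 -1.16]
k 0 [-0.25  0.28  0.88  1.93 -0.25  1.04  0.62]
k 180 [-0.54  0.51  1.37  1.95 -0.55  1.15 -2.22]
```

View pics/crop1.png

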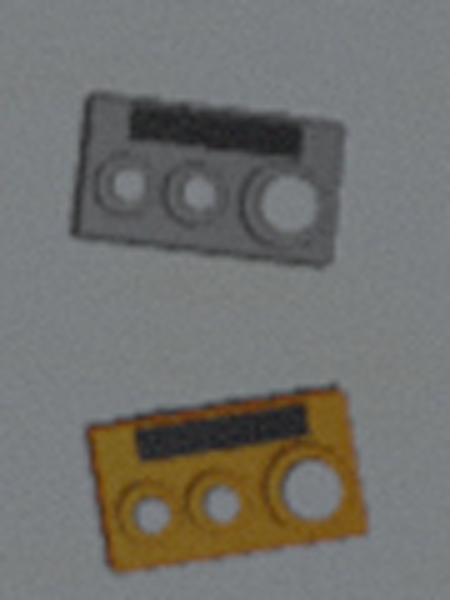

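The crop confirms the grey timer: end key at (350,227), middle at (364,229), large at (383,231). Next I'll go above the tub and refine with the wrist camera.

Run:
```python
from h import *
yaw=np.radians(-12.5)
env.reach([.467,.32,.16],down(yaw)); s=say("above")
p,d=viewer.read_camera("wrist"); C=cam("wrist",s); P=cloud(d,*C)
cv2.imwrite("pics/w1.png",p[:,:,::-1])
b=blue(p); P[~b]=np.nan
for r in rects(b,.064,*C): print(*r)
m=b&(P[...,2]>.05)&(P[...,2]<.08)
print("lid z",np.nanmedian(P[...,2]))
print([(np.round(r["at"],3),round(r["score"],2)) for r in tip_of("wrist","tub")],[(np.round(r["at"],3),round(r["score"],2)) for r in tip_of("wrist","carrier")])
```

```text
above t 2.75 p [0.4662 0.3216 0.1599] F [ 0.8  0.4 -1.6] w 0.0919 g 0.0
[277. 197.] [0.4679 0.323 ] 0.0623 0.0447 77.6
[494. 119.] [0.6692 0.3516] 0.0535 0.039 101.4
lid z 0.06375690070692194
[(array([0.468, 0.323, 0.006]), 0.87)] [(array([0.462, 0.283, 0.004]), 0.83)]
```

View pics/w1.png

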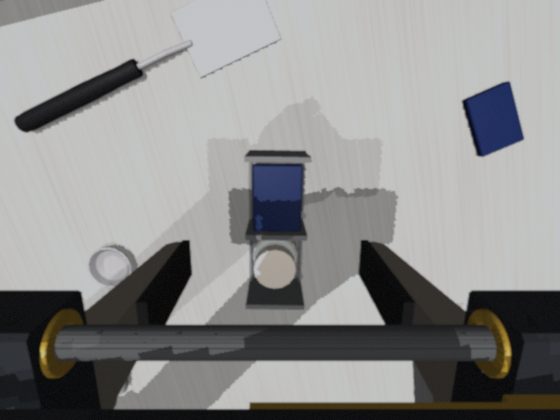

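The wrist view shows the tub at (277,197) inside the bay, with clear space at both x ends. Its position of (0.468, 0.323), lid height 0.064 and yaw -12.4° all match what's expected. Now I'll grasp, lift and set it down.

Run:
```python
from h import *
R=down(np.radians(-12.4)); x,y=.4679,.323
env.movel([x,y,.07],R,.2); env.movel([x,y,.025],R,.08); say("low")
effector.grasp(25); s=say("grip")
assert .035<s["gripper_width"]<.055
z0=s["ee_pos"][2]
env.movel([x,y,.15],None,.15); say("lift")
R2=down(np.radians(-4.1))
env.reach([.43,0,.13],R2); s=say("over")
assert .035<s["gripper_width"]<.055
env.movel([.43,0,.04],R2,.15)
z=z0-.004
env.movel([.43,0,z+.003],R2,.04)
for k in range(5):
    s=say("dn",k)
    if k and s["wrist_force"][2]-f0>3: break
    f0=s["wrist_force"][2] if k==0 else f0
    env.movel([.43,0,z+.003-.001*(k+1)],R2,.03)
effector.release(); env.pause(.1); say("rel")
env.movel([.43,0,.16],R2,.2); s=say("up")
p,d=viewer.read_camera("wrist"); C=cam("wrist",s)
cv2.imwrite("pics/w2.png",p[:,:,::-1])
for r in rects(blue(p),.060,*C): print(*r)
```

```text
low t 4.21 p [0.468  0.3229 0.0248] F [ 0.1  0.4 -0.1] w 0.0919 g 0.0
grip t 5.45 p [0.4761 0.3229 0.0297] F [ 7.  -5.3 20.2] w 0.0112 g 25.6Traceback (most recent call last):
  File "<stdin>", line 5, in <module>
AssertionError
```

Run:
```python
from h import *
s=say("now"); p,d=viewer.read_camera("scene")
a=cv2.resize(p[130:230,320:460,::-1].copy(),None,fx=4,fy=4,interpolation=cv2.INTER_CUBIC)
w,_=viewer.read_camera("wrist"); a=np.hstack([a[:,:400],cv2.resize(w[100:400,130:430,::-1].copy(),(400,400))])
cv2.imwrite("pics/w2.png",a)
print(np.round(s["tcp_rot"],3).tolist())
```

```text
now t 5.45 p [0.4761 0.3229 0.0297] F [ 7.  -5.3 20.2] w 0.0112 g 25.6
[[0.218, 0.976, 0.013], [0.976, -0.218, 0.004], [0.007, 0.012, -1.0]]
```

View pics/w2.png

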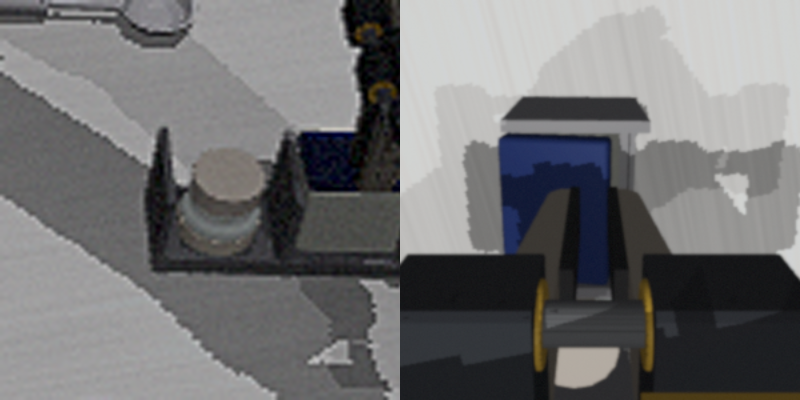

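Run:
```python
from h import *
s=env.sense(); p,d=viewer.read_camera("scene"); K,R,e=cam("scene"); P=cloud(d,K,R,e)
def pr(w):
    c=R.T@(np.array(w)-e); return K[0,0]*c[0]/-c[2]+K[0,2], K[1,1]*-c[1]/-c[2]+K[1,2]
print("tcp px",pr(s["ee_pos"]))
b=blue(p); ok=b&(abs(P[...,1]-.32)<.08)&(abs(P[...,0]-.46)<.08)
Q=P[ok]; print("lid n",len(Q),np.percentile(Q,[2,50,98],axis=0).round(3).tolist())
x0,x1,y0,y1=350,450,120,210
a=cv2.resize(p[y0:y1,x0:x1,::-1].copy(),None,fx=6,fy=6,interpolation=cv2.INTER_CUBIC)
u,v=pr(s["ee_pos"]); cv2.circle(a,(int((u-x0)*6),int((v-y0)*6)),4,(0,0,255),-1)
cv2.imwrite("pics/s2.png",cv2.convertScaleAbs(a,alpha=1.7))
s0=s;w,dw=viewer.read_camera("wrist"); C=cam("wrist",s0); W=cloud(dw,*C); bb=blue(w)
Q=W[bb&(W[...,2]<.1)&(abs(W[...,0]-.46)<.08)]; print("wrist lid",np.nanpercentile(Q,[2,50,98],axis=0).round(3).tolist())
for r in rects(bb,.064,*C): print(*r)
for v in range(230,300,8): print(" ".join("%4d"%(1000*np.nan_to_num(W[v,u,2])) for u in range(200,360,8)))
```

```text
tcp px (np.float64(408.07771478098334), np.float64(183.73641949239118))
lid n 48 [[0.435, 0.292, 0.06], [0.452, 0.31, 0.065], [0.487, 0.348, 0.086]]
wrist lid [[0.437, 0.295, 0.064], [0.465, 0.338, 0.068], [0.484, 0.358, 0.071]]
[250. 251.] [0.4588 0.3244] 0.0669 0.045 76.7
   1   64   64   65   65   67   67   68   68   69   69   53    5   12    0    0    1    1    0    0
   1   64   65   66   66   67   67   69   69   69   69   52    4   12    1    0    0    0    1    1
   0   64   65   65   66   74   76   77   73   70   71   77   75   75    1    0    1    1    1    0
   1   64   65   66   66   88   87   88   75   69   70   88   87   87   87    0    1    1    0    0
   0   64   65   65   97   97   97   97   76   70   70   98   98   98   98    1    0    0    1    1
   1   64   65   66  105  105  106  106   78   69   70  106  106  106  106  107    1    0    1    1
   1   65   65  114  112  113  113  114   78   69   69  114  113  115  114  114    1    1    0    1
   1   64   65  121  121  121  121  119   69   69   69  115  120  122    0  120  122    1    1    0
 164  164  164  163  164  127  128  127   69   70   70  116  126  128  164  164  165  166  163  165
```

View pics/s2.png

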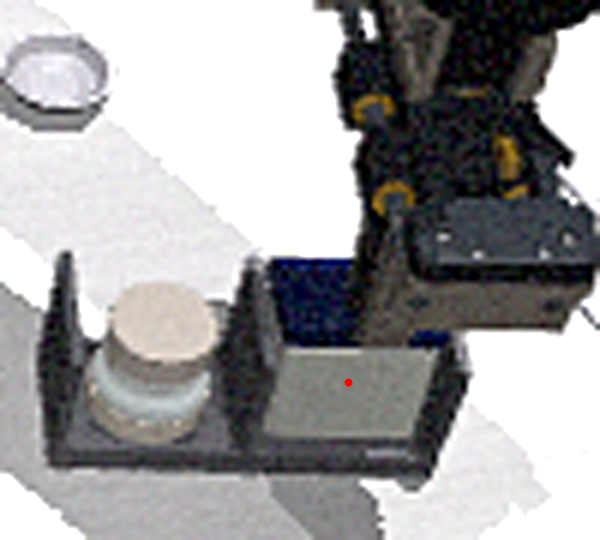

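The fingertips closed on top of the lid: they sit at about z 0.07 while the TCP reads 0.03. The tips therefore look about 40 mm shorter than the stated tool frame. I'll raise the arm, let go, and measure the tips with wrist depth both open and shut.

Run:
```python
from h import *
R=down(np.radians(-12.4)); s=env.sense(); x,y,z=s["ee_pos"]
env.movel([x,y,z+.012],None,.04); say("r1")
env.movel([.4679,.323,.16],R,.2); say("r2")
T=viewer.camera_info("wrist")["T_tool_cam"]
def tips(tag):
    w,d=viewer.read_camera("wrist"); cv2.imwrite(f"pics/{tag}.png",w[:,:,::-1])
    K=viewer.camera_info("wrist")["intrinsics"]; Q=cloud(d,K,T[:3,:3],T[:3,3])
    m=(Q[...,2]<.03)&(Q[...,2]>-.1)&(abs(Q[...,1])<.08)&(abs(Q[...,0])<.03)
    F=Q[m]; 
    for sg in (-1,1):
        f=F[F[:,1]*sg>0]; print(tag,sg,len(f),"zmax",np.percentile(f[:,2],[90,98,99.8]).round(4)); g=f[f[:,2]>np.percentile(f[:,2],95)]; print(g.min(0).round(4),g.max(0).round(4))
    return w
tips("shutq")
effector.release(); s=say("open"); w=tips("openq")
for r in rects(blue(w),.064,*cam("wrist",s)): print(*r)
```

```text
r1 t 6.27 p [0.4753 0.3229 0.0411] F [ 0.4  0.2 -1. ] w 0.0006 g 0.0
r2 t 7.01 p [0.4671 0.3226 0.159 ] F [0.6 0.3 0.6] w 0.0001 g 0.0
shutq -1 1894 zmax [-0.0508 -0.0424 -0.0397]
[ 0.0098 -0.0136 -0.0456] [ 0.0118 -0.     -0.0395]
shutq 1 1620 zmax [-0.0511 -0.0425 -0.0399]
[ 0.0098  0.0005 -0.046 ] [ 0.0118  0.012  -0.0381]
open t 8.43 p [0.4679 0.323  0.16  ] F [-0.1  0.9  0.5] w 0.0919 g 0.0
openq -1 3569 zmax [-0.0507 -0.042  -0.0396]
[-0.0088 -0.0591 -0.0454] [ 0.0118 -0.0464 -0.0385]
openq 1 3586 zmax [-0.0508 -0.0421 -0.0396]
[-0.0085  0.0447 -0.0454] [ 0.0116  0.057  -0.0388]
[275. 199.] [0.4675 0.3231] 0.0636 0.0451 76.5
[493. 120.] [0.6694 0.3518] 0.0534 0.0388 101.6
```

The tips are 39.5 mm behind the reported TCP both open and shut, with sideways position correct. From here I command TCP z = tip z − 0.0395. The tub is still seated normally.

```bash
cat >> h.py <<'E'
OFF=.0395   # real finger tips lie this far behind the reported TCP
def tl(x,y,ztip,R=None,rate=.15): env.movel([x,y,ztip-OFF],R,rate)
E
python3 - <<'E'
from h import *
R=down(np.radians(-12.8)); x,y=.4677,.323
tl(x,y,.085,R,.2); tl(x,y,.024,R,.08); say("low")
effector.grasp(25); s=say("grip")
assert .035<s["gripper_width"]<.055
z0=s["ee_pos"][2]+OFF
tl(x,y,.16,None,.15); say("lift")
R2=down(np.radians(-4.1))
env.reach([.43,0,.13-OFF],R2); s=say("over")
assert .035<s["gripper_width"]<.055
tl(.43,0,.04,R2,.15)
z=z0-.004
tl(.43,0,z+.003,R2,.04)
f0=say("pre")["wrist_force"][2]
for k in range(5):
    tl(.43,0,z+.002-.001*k,R2,.03); s=say("dn",k)
    if s["wrist_force"][2]-f0>2: break
effector.release(); env.pause(.1); say("rel")
tl(.43,0,.18,R2,.2); s=say("up")
p,d=viewer.read_camera("wrist"); C=cam("wrist",s)
cv2.imwrite("pics/w3.png",p[:,:,::-1])
for r in rects(blue(p),.060,*C): print(*r)
E
```

```text
low t 10.12 p [ 0.4681  0.3231 -0.0153] F [-0.1 -0.9  0.2] w 0.0919 g 0.0
grip t 10.88 p [ 0.4679  0.323  -0.0154] F [1.  0.6 0.2] w 0.0459 g 25.0
lift t 11.93 p [0.4669 0.3225 0.1195] F [-0.8  0.7 -2.3] w 0.0457 g 25.0
over t 13.18 p [0.4307 0.0009 0.0906] F [ 0.9 -0.2 -3. ] w 0.0456 g 25.0
pre t 14.5 p [ 4.299e-01 -1.000e-04 -1.660e-02] F [ 0.3 -0.2 -2.1] w 0.0457 g 25.0
dn 0 t 14.75 p [ 0.4301 -0.     -0.0174] F [ 0.2 -1.  -2.3] w 0.0457 g 25.0
dn 1 t 15.0 p [ 0.43   -0.     -0.0184] F [-0.  -0.1 -3. ] w 0.0461 g 25.0
dn 2 t 15.25 p [ 0.43    0.     -0.0195] F [ 0.1  0.  -3.1] w 0.0459 g 25.0
dn 3 t 15.5 p [ 4.30e-01  1.00e-04 -1.95e-02] F [-4.4  0.1 13.5] w 0.0459 g 25.0
rel t 16.41 p [ 0.43   -0.     -0.0204] F [-0.2 -0.1  0.2] w 0.092 g 0.0
up t 17.37 p [ 0.4292 -0.      0.1397] F [-0.7 -0.1 -0.6] w 0.0919 g 0.0
[276. 203.] [0.4295 0.0005] 0.0623 0.0448 85.9
[496. 154.] [0.62   0.0295] 0.0637 0.0475 86.1
[510.  71.] [0.6244 0.0949] 0.0644 0.0477 85.2
```

Run:
```python
from h import *
R=down(np.radians(85.9))
env.reach([.60,-.02,.2-OFF],R); s=say("rail")
p,d=viewer.read_camera("wrist"); C=cam("wrist",s); P=cloud(d,*C)
cv2.imwrite("pics/w4.png",p[:,:,::-1])
for r in rects(blue(p),.064,*C): print(*r)
z=P[...,2]; m=(z>.05)&(z<.075)&(abs(P[...,0]-.61)<.06)
for r in rects(cv2.morphologyEx(m.astype(np.uint8),cv2.MORPH_CLOSE,np.ones((3,3))),.064,*C): print("rail",*r)
print([np.round(r["at"],3) for r in tip_of("wrist","rail")],[np.round(r["at"],3) for r in tip_of("wrist","row_tub")])
```

```text
rail t 18.88 p [ 0.5994 -0.02    0.1599] F [-0.2  0.4 -0.1] w 0.092 g 0.0
[362. 213.] [0.6198 0.0627] 0.1278 0.0462 85.8
[282.  12.] [ 0.4443 -0.0014] 0.0617 0.0182 85.8
rail [262. 212.] [ 0.6122 -0.0323] 0.3271 0.0619 85.8
[array([ 0.616, -0.035,  0.005])] [array([0.618, 0.028, 0.002])]
```

View pics/w4.png

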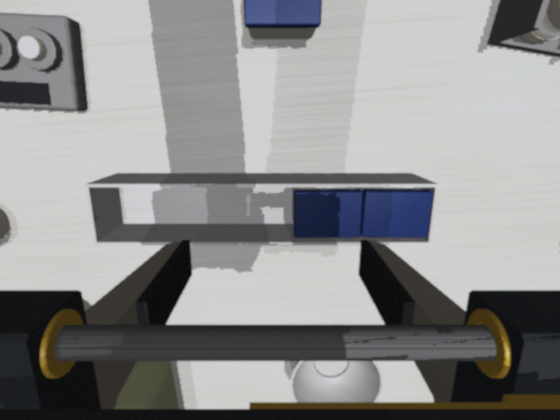

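The view shows the rail at (262,212), with the row filling its right (+y) end and clear floor to the left. Rail and row fits agree within 1 mm. Next I'll regrasp lengthwise and set the tub down in the rail about 54 mm short of the row.

```bash
cat >> h.py <<'E'
YR=np.radians(85.8); U=np.array([np.cos(YR),np.sin(YR)]); RC=np.array([.6124,-.0323])
def onrail(s): return RC+s*U
E
python3 - <<'E'
from h import *
R=down(YR); x,y=.4295,.0005
env.reach([x,y,.12-OFF],R); tl(x,y,.085,R,.15); tl(x,y,.02,R,.08)
effector.grasp(25); s=say("grip"); assert .055<s["gripper_width"]<.072
z0=s["ee_pos"][2]+OFF
tl(x,y,.15,None,.15)
a,b=onrail(-.055)
env.reach([a,b,.15-OFF],R); s=say("over"); assert .055<s["gripper_width"]<.072
tl(a,b,.095,R,.12); tl(a,b,.08,R,.05); say("entry")
z=z0+.004
for zz in (.06,.045,z+.004):
    tl(a,b,zz,R,.06); s=say("in")
    if s["wrist_force"][2]>6: print("BLOCKED"); raise SystemExit
f0=s["wrist_force"][2]
for k in range(7):
    tl(a,b,z+.003-.001*k,R,.03); s=say("dn",k)
    if s["wrist_force"][2]-f0>2: break
effector.release(); env.pause(.1); say("rel")
tl(a,b,.17,R,.2); s=say("up")
p,d=viewer.read_camera("wrist"); C=cam("wrist",s)
for r in rects(blue(p),.064,*C): print(*r)
effector.grasp(10)
p,d=viewer.read_camera("wrist"); T=viewer.camera_info("wrist")["T_tool_cam"]
Q=cloud(d,C[0],T[:3,:3],T[:3,3])
for h in range(0,70,8):
    m=(Q[...,2]<-OFF-h/1e3+.002)&(Q[...,2]>-OFF-h/1e3-.004)&(abs(Q[...,0])<.05)&(abs(Q[...,1])<.1)
    print(h,m.sum(),np.nanpercentile(Q[m],[1,99],axis=0).round(3).tolist() if m.any() else 0)
E
```

```text
grip t 21.69 p [ 4.297e-01  2.000e-04 -1.930e-02] F [-1.3 -1.2  4.3] w 0.0639 g 25.0
over t 23.52 p [ 0.6065 -0.0863  0.1092] F [-0.6  0.5 -2.7] w 0.064 g 25.0
entry t 24.58 p [ 0.6081 -0.0872  0.0402] F [ 0.5 -0.4 -2.9] w 0.0637 g 25.0
in t 25.07 p [ 0.608  -0.0872  0.02  ] F [-0.5  0.5 -2.2] w 0.0636 g 25.0
in t 25.47 p [ 0.6079 -0.0871  0.0049] F [ 0.6 -0.8 -3.4] w 0.0636 g 25.0
in t 25.9 p [ 0.608  -0.0871 -0.0118] F [-0.4 -0.6 -2.9] w 0.064 g 25.0
dn 0 t 26.15 p [ 0.6085 -0.0872 -0.0121] F [ 0.5 -0.3 -2.1] w 0.0639 g 25.0
dn 1 t 26.4 p [ 0.6084 -0.0871 -0.0132] F [ 0.   0.  -2.4] w 0.064 g 25.0
dn 2 t 26.65 p [ 0.6083 -0.0871 -0.0143] F [ 0.5 -0.2 -3.8] w 0.0637 g 25.0
dn 3 t 26.9 p [ 0.6086 -0.0872 -0.0152] F [-0.   0.4 -2.3] w 0.0639 g 25.0
dn 4 t 27.15 p [ 0.6087 -0.0872 -0.0152] F [-1.4  0.3  6.2] w 0.0639 g 25.0
rel t 27.83 p [ 0.6084 -0.0871 -0.0163] F [0.5 1.  1.2] w 0.0919 g 0.0
up t 28.72 p [ 0.6075 -0.0869  0.1294] F [ 0.7 -0.   0.4] w 0.0918 g 0.0
[450. 209.] [0.6201 0.062 ] 0.1297 0.0457 85.8
[275. 208.] [ 0.6082 -0.0855] 0.0622 0.0456 85.8
0 99 [[0.009, -0.009, -0.043], [0.011, 0.012, -0.039]]
8 215 [[0.009, -0.011, -0.051], [0.011, 0.014, -0.046]]
16 248 [[0.009, -0.012, -0.059], [0.011, 0.015, -0.054]]
24 379 [[-0.008, -0.013, -0.067], [0.011, 0.015, -0.062]]
32 365 [[0.01, -0.014, -0.075], [0.011, 0.016, -0.07]]
40 441 [[0.01, -0.014, -0.083], [0.011, 0.017, -0.078]]
48 567 [[0.01, -0.015, -0.091], [0.011, 0.017, -0.086]]
56 317 [[0.01, -0.014, -0.099], [0.012, 0.017, -0.094]]
64 583 [[0.001, -0.004, -0.107], [0.012, 0.007, -0.102]]
```

Set down cleanly at s ≈ −53 mm. The shut fingers are at most 34 mm wide across, so turned across the rail they fit its 54 mm and can push with a flat vertical side.

Run:
```python
from h import *
a,b=onrail(-.112); R=best([a,b,.15-OFF],YR-np.pi/2)
env.reach([a,b,.12-OFF],R); say("above")
tl(a,b,.075,R,.15); tl(a,b,.014,R,.1); say("in")
for s_,r in ((-.098,.1),(-.06,.04),(-.052,.04)):
    a,b=onrail(s_); tl(a,b,.014,R,r); st=say(s_)
k=-.052
while k<-.037:
    k+=.0015; a,b=onrail(k); tl(a,b,.014,R,.03)
    st=env.sense(); f=-st["wrist_force"][:2]@U; print(round(k,4),round(f,2))
    if f>6: break
say("pushed")
a,b=onrail(k-.012); tl(a,b,.014,R,.05); tl(a,b,.17,R,.2); s=say("up")
p,d=viewer.read_camera("wrist"); C=cam("wrist",s); cv2.imwrite("pics/w5.png",p[:,:,::-1])
for r in rects(blue(p),.064,*C): print(*r)
p,d=viewer.read_camera("top"); 
for r in rects(blue(p),.064,*cam("top"))[:8]: print("top",*r)
```

```text
above t 31.18 p [ 0.6038 -0.1441  0.0802] F [-0.4  0.1  0.1] w 0.0005 g 0.0
in t 32.39 p [ 0.6045 -0.1438 -0.0255] F [0.3 0.1 0.4] w 0.0003 g 0.0
-0.098 t 32.68 p [ 0.6058 -0.1289 -0.0248] F [ 0.8 -0.4  0.8] w 0.0006 g 0.0
-0.06 t 33.78 p [ 0.6079 -0.0916 -0.0256] F [-0.8 -0.2 -0.1] w 0.0006 g 0.0
-0.052 t 34.13 p [ 0.6086 -0.0835 -0.0255] F [ 0.1  0.3 -0.1] w 0.0006 g 0.0
-0.0505 0.73
-0.049 1.86
-0.0475 2.02
-0.046 1.69
-0.0445 2.29
-0.043 5.22
-0.0415 7.52
pushed t 35.88 p [ 0.6092 -0.0757 -0.0255] F [-1.2 -7.4  1. ] w 0.0004 g 3.5
up t 37.21 p [ 0.6075 -0.0857  0.1293] F [-0.2  0.2 -0.4] w 0.0003 g 0.0
[274. 381.] [0.6202 0.0927] 0.0474 0.0259 85.6
[272. 238.] [ 0.6111 -0.0549] 0.0454 0.0185 175.7
top [ 33. 280.] [0.2955 0.6628] 0.2156 0.1765 179.7
top [259. 167.] [0.6171 0.0316] 0.1852 0.0446 85.7
top [ 30. 185.] [0.5618 0.6862] 0.2006 0.1781 0.3
top [156. 141.] [0.6898 0.328 ] 0.0585 0.0389 101.8
top [359.  72.] [ 0.896  -0.2525] 0.1795 0.1664 90.3
top [439.  68.] [ 0.9076 -0.4851] 0.2058 0.1695 90.3
top [83. 70.] [0.9015 0.5468] 0.3883 0.1841 91.5
```

Run:
```python
from h import *
yk=np.radians(-6.6); R=best([.445,-.28,.2-OFF],yk)
tl(*onrail(-.054),.2,None,.2)
env.reach([.445,-.28,.2-OFF],R); s=say("timer")
p,d=viewer.read_camera("top")
for r in rects(blue(p),.064,*cam("top"))[1:2]: print("top",*r)
p,d=viewer.read_camera("wrist"); C=cam("wrist",s); cv2.imwrite("pics/w6.png",p[:,:,::-1]); np.save("pics/w6.npy",d)
for n in ("key_mid_top","key_big_top","key_end_top"): print(n,[(np.round(r["at"],3).tolist(),round(r["score"],2)) for r in tip_of("wrist",n)[:3]])
P=cloud(d,*C); z=P[...,2]; m=(z>.036)&(z<.07)&(abs(P[...,0]-.45)<.06)&(P[...,1]<-.18)&(P[...,1]>-.37)
n,l,st,ce=cv2.connectedComponentsWithStats(cv2.medianBlur(m.astype(np.uint8),3))
for i in range(1,n):
    if st[i,4]>40: q=P[l==i]; print(ce[i].round(1),st[i,2:5],np.median(q,axis=0).round(4),((q.max(0)+q.min(0))/2).round(4),np.percentile(q[:,2],[10,50,90]).round(4))
```

```text
timer t 38.6 p [ 0.4453 -0.2792  0.1601] F [0.6 0.2 0.1] w -0.0 g 0.0
top [260. 167.] [0.6172 0.0298] 0.1885 0.0437 85.5
key_mid_top [([0.272, -0.279, 0.043], 0.71), ([0.444, -0.264, 0.045], 0.65)]
key_big_top [([0.278, -0.329, 0.047], 0.96), ([0.44, -0.317, 0.045], 0.77)]
key_end_top [([0.445, -0.263, 0.045], 0.63), ([0.447, -0.232, 0.047], 0.56)]
[275.9 151.8] [  49   50 1878] [nan nan nan] [nan nan nan] [nan nan nan]
[275.8 203.3] [ 33  33 835] [nan nan nan] [nan nan nan] [nan nan nan]
[275.1 233.7] [ 32  17 399] [nan nan nan] [nan nan nan] [nan nan nan]
```

View pics/w6.png

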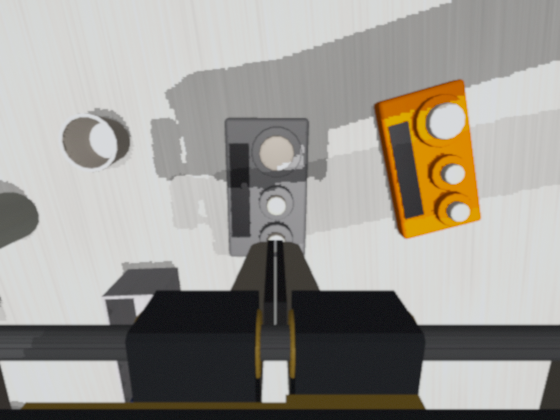

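The view shows the grey timer's large key at (276,153), the middle key at (276,206), and the end key half hidden by the fingers at (276,238). The row now measures 188.5 mm in the top view, against about 189 mm expected for a flush row, so the placing is good. Now the exact key tops.

Run:
```python
from h import *
s=env.sense(); C=cam("wrist",s); d=np.load("pics/w6.npy"); p=cv2.imread("pics/w6.png"); P=cloud(d,*C)
g=p.min(2)
c={}
for n,(u,v,r) in dict(big=(276,153,26),mid=(276,206,16)).items():
    m=np.zeros(g.shape,np.uint8); cv2.circle(m,(u,v),r,1,-1); m&=(g>120).astype(np.uint8); m=cv2.morphologyEx(m,cv2.MORPH_OPEN,np.ones((3,3)))
    k=max(cv2.findContours(m,0,2)[0],key=cv2.contourArea); (cu,cv_),rr=cv2.minEnclosingCircle(k)
    zz=np.nanmedian(P[int(cv_)-4:int(cv_)+5,int(cu)-4:int(cu)+5,2]); w=plane([cu,cv_],zz,*C)[0]
    print(n,round(cu,1),round(cv_,1),"r mm",1000*rr*(C[2][2]-zz)/C[0][0,0],w.round(4)); c[n]=w
print(np.linalg.norm(c["big"]-c["mid"]), np.degrees(np.arctan2(*(c["mid"]-c["big"])[1::-1])))
```

```text
big 280.0 154.5 r mm 20.8640147744951 [ 0.4363 -0.3159  0.0472]
mid 276.0 206.0 r mm 15.173680629183966 [ 0.4458 -0.2659  0.0474]
0.050880050513555646 79.23675099294643
```

Middle key at (0.446, −0.266, 0.047). Large key is 52 mm further along the row at (0.440, −0.317), which agrees with the network. Pressing now, watching the force.

Run:
```python
from h import *
R=np.array(env.sense()["tcp_rot"])
for n,(x,y) in dict(mid=(.4458,-.2659),big=(.4399,-.3174)).items():
    tl(x,y,.07,None,.2); tl(x,y,.05,None,.08); f0=env.sense()["wrist_force"][2]
    L=[]
    for k in range(16):
        tl(x,y,.049-.001*k,None,.03); env.pause(.05)
        s=env.sense(); f=s["wrist_force"][2]; L.append((round(s["ee_pos"][2]+OFF,4),round(f,1)))
        if f>8: break
    print(n,L); env.pause(.1)
    tl(x,y,.07,None,.1); say(n,"up")
tl(x,y,.15,None,.2); say("end")
p,d=viewer.read_camera("top")
for r in rects(blue(p),.064,*cam("top"))[1:2]: print("top",*r)
```

```text
mid [(np.float64(0.0492), np.float64(-0.0)), (np.float64(0.048), np.float64(-0.7)), (np.float64(0.0471), np.float64(1.5)), (np.float64(0.0461), np.float64(1.2)), (np.float64(0.0451), np.float64(1.9)), (np.float64(0.0441), np.float64(2.3)), (np.float64(0.043), np.float64(2.8)), (np.float64(0.0421), np.float64(3.1)), (np.float64(0.0413), np.float64(6.7)), (np.float64(0.0411), np.float64(15.4))]
mid up t 43.6 p [ 0.4453 -0.2661  0.0303] F [ 1.4 -0.5 -0.9] w 0.0005 g 0.0
big [(np.float64(0.0492), np.float64(-0.1)), (np.float64(0.048), np.float64(0.1)), (np.float64(0.0471), np.float64(0.8)), (np.float64(0.0461), np.float64(3.3)), (np.float64(0.0451), np.float64(1.5)), (np.float64(0.0441), np.float64(2.2)), (np.float64(0.0431), np.float64(2.2)), (np.float64(0.0421), np.float64(3.0)), (np.float64(0.0413), np.float64(5.3)), (np.float64(0.0412), np.float64(13.7))]
big up t 47.96 p [ 0.4394 -0.3174  0.0303] F [ 0.1 -1.2  0.1] w 0.0001 g 0.0
end t 48.51 p [ 0.439  -0.3174  0.1094] F [-0.1  0.3 -0.7] w 0.0005 g 0.0
top [260. 167.] [0.617  0.0299] 0.1886 0.0441 85.6
```

Both keys bottomed out and sprang back, and the row is still flush. Handing in.

```bash
python3 -c "
from station import workorder
print(workorder.finish_job())"
```

```text
the job is handed in; nothing more can be done
None
```

The tub stands flush against the row in the rail and is released, the middle and then the large key were each pressed fully down and let up, and the job was handed in at about 49 s; no verdict was returned. The first grasp closed on top of the lid because the fingertips sit 39.5 mm behind the stated TCP; I corrected for that and the tub was still seated normally afterwards.

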